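# Turn the toiletries carousel to bring the pump bottle to the front

## Robot

A 7-joint arm with a two-finger parallel gripper is mounted at the origin on the work surface. World frame = base frame: x ahead of the robot, y to its left, z up, the work surface at z = 0. Lengths are in m, angles in degrees, forces in N, time in s.
With the tool pointing down it reaches from about 0.425 to 0.875 m from the base axis. Payload 4.7 kg.
Tool frame: the origin (TCP) lies between the finger pads; the fingertips stand env.finger_overhang ahead of it and the grasp point (between the pads) lies 5 mm behind it (env.finger_overhang is the distance from the TCP to the fingertips, in m); z points along the fingers, y is the line along which they close (so a half turn about z gives the same grasp; the last joint's range is limited). The gripper opens to 87 mm and grips with 3 to 60 N. Pads are 19 mm wide; open, the fingers measure 117 mm over their backs; the gripper's body (75 mm by 190 mm) begins 51 mm behind the grasp point.
Start: joints at [75.865, 18.392, -4.016, 83.108, 1.295, 78.541, -3.26], TCP at [0.168, -0.628, 0.237] pointing down, gripper open.
Joint ranges: [-163.93, 163.93], [-17.29, 119.83], [-79.2, 71.16], [3.27, 140.29], [-89.18, 269.18], [5.43, 117.66], [-154.24, 154.24]. Speed limits (degrees/s): [147.25, 147.25, 180, 180, 180, 180, 180].

## Interface

Orientations are given as [roll, pitch, yaw] about the fixed x, y, z axes, in that order (R = Rz(yaw) Ry(pitch) Rx(roll)).
In Python, from cell import telemetry, eyes, env, models gives the robot as it stands. The module is installed in compiled form; this text tells all that it offers.
- The arm moves only by the tool drive_tool, never from a script. Its arguments are lists of equal length, an entry for each row: "angular": the turn, a rotation vector about the tool's x, y, z in rad, a list of three; "delta_pos": the shift along the tool's x, y, z in cm, a list of three; "gripper": the finger opening in cm, from 0 to 8.7. A call has 1 to 20 rows; each row shifts and turns the commanded pose from where the row before left it, along the tool's axes as they then stand; what a row does not reach is not made up. A row lasts 1/10 s, in which the tool goes at most 50 mm and 8.59 degrees, less where a joint would pass 70% of its speed; a pose out of reach is approached as far as the arm can. A call with a gripper value outside its range is refused whole. The fingers move at their own pace and stop on an object; "squeeze" is the grip in N (left out, the last holds). Time passes only in rows, so rows that do not move let the fingers close. It gives the time, the measured TCP pose, the force, the opening and the grip force at its end, in the units of the state.
- telemetry.get_obs(): the state, without advancing time (a new reading comes with each control period).
- eyes.read_camera(name): name is "scene" or "side" or "wrist"; returns a dict with "pixels" (480x640x3 uint8, red, green, blue), "mtx" (3x3 intrinsics, pixels), "origin" and "orientation" of the camera in the world. Camera axes: x right, y down, z forward; pixel columns grow to the right and rows downward; lengths in m; the calibration is good to about 2 mm. A picture is of the moment at which its call begins. There is no depth.
- env.sign_off(): hands the job in; it is judged then, once.
Trained networks look in a picture, given as the dict that the camera call returned (one of the last four; its "shot" number tells which), for a name from the list of things; names that differ only in an ending like _2 or _b are one class to them, and where a whole thing is asked for, a point or a joint stands for the part that bears it (a point fixed in the world has none). Each returns a list of dicts, best first, with "p" (0 to 1); they miss things now and then, are a little off and sometimes report something else, mostly with a low value. They report only what shows in the picture. A call takes as long as a camera call. They do not tell look-alikes from the thing itself.
- models.search_frame(picture, target): "centre" ([column, row] in pixels, amid what is visible of it).
- models.cut_out(picture, target): "pixels" (480x640 bool, what is visible of it) and "centre" ([column, row] in pixels, amid what is visible of it).
The state is a dict: "time_s": time; "qpos": joint angles; "joint_velocities": joint speeds; "effort": joint torques, N m; "tool_pos": TCP position; "tool_rot": TCP orientation; "force": force on the tool from outside, world axes, zero at the start; "wrist_torque": the same for the moment, N m; "grip_width": finger opening in m; "grasp_force": force on a finger pad.
Only numpy, scipy, OpenCV 4.12 (cv2) and the standard library are available. Lean on these libraries where they do the work, as an engineer would, in place of code of your own. Each camera call takes 0.05 s, during which the arm holds its last target. There are 200 camera calls.

## Task

On the hotel-room desk, turn the wooden toiletries carousel until the pump bottle stands squarely at its front, in line with the tongue and stud that stick out from its fixed foot, and leave it at rest there. Do it slowly and gently by pushing the posts on the carousel's rim with the fingertips, without gripping anything. Do not touch, lift or upset the toiletries on it, and leave the other things on the desk where they are.

Things in the scene. Friction and masses are not known exactly. Their poses are not given: they have to be found in the camera images.
- carousel: Wooden turntable: disc 284 mm across, 12 mm thick, top 34 mm above the desk. Origin on its axis at the disc's underside; z up, frame turns with it. Five wells (rims 59 mm across, 10 mm high), centres 62 mm from the axis at 36, 108, 180, 252, 324 degrees from its x axis, hold a toiletry each. Turns either way without end; 1 N on a post moves it; it stops almost at once when no longer pushed.
- post0 (a point): Top of one of five alike upright round wooden posts on the carousel's rim, 20 mm thick, rising 50 mm from the disc to 84 mm above the desk. They turn with it. Centres 132 mm from the axis at 0 (this one), 72, 144, 216 and 288 degrees from the carousel's x axis, midway between the wells.
- foot: The carousel's fixed wooden foot, a disc 170 mm across and 20 mm high under it, same axis. Origin on the axis at desk level; -x points along the tongue, to the front. The tongue, a flat bar 30 mm wide and 12 mm high, ends in an upright round stud 36 mm across and 30 mm high, centred 190 mm from the axis, outside the disc, roughly towards the robot.
- front_mark (a point): The front place: the point over the foot's tongue, 62 mm from the carousel's axis, at the height of the disc's top (34 mm above the desk). It does not turn. The pump bottle's axis is to stand here.
- pump_bottle: Stands loose in one of the five wells, any of them and turned any way; origin at the centre of its underside; round foot 47 mm across; white plastic body 72 mm tall with a shoulder, black pump neck and a flat black pump head with a spout reaching 30 mm from its axis, 119 mm tall in all: the only one with a pump and the tallest.
- cream_jar: Stands loose in one of the five wells, any of them and turned any way; origin at the centre of its underside; round foot 47 mm across; low white jar with a black lid, 48 mm tall.
- spray_can: Stands loose in one of the five wells, any of them and turned any way; origin at the centre of its underside; round foot 47 mm across; plain white can, 80 mm tall.
- capped_bottle: Stands loose in one of the five wells, any of them and turned any way; origin at the centre of its underside; round foot 47 mm across; white bottle with a narrow neck and black cap, 80 mm tall.
- roll_on: Stands loose in one of the five wells, any of them and turned any way; origin at the centre of its underside; round foot 47 mm across; white stick with a narrower domed cap, 67 mm tall.
- wrap_roll_a: Loose grey roll of wrap, 60 mm across, 50 mm high, standing on the desk beside the carousel, to the left; origin at the centre of its underside. Leave it.
- wrap_roll_b: The same, beside the carousel, to the right. Leave it.
- big_jar: Loose amber jar with a black lid, 80 mm across, 65 mm high, on the desk left of the carousel; origin at the centre of its underside. Leave it.
- hair_brush: Loose dark wooden paddle hair brush about 200 mm long, 56 mm wide, 24 mm high, lying bristles down on the desk right of the carousel, roughly along x; origin on the desk under its middle. Leave it.
Mind the look-alikes: they are no part of the job. Leave any orange look-alike of the capped_bottle alone.

How it is judged:
By the outcome, as a careful person would: the job done as asked, in the order asked, and still so for the second after the job is handed in, with the robot touching nothing.
It also fails if it takes over 58 s, if anything falls off the work surface, if the arm or the gripper's body presses on something with over 40 N, if the wrist force passes 120 N, or if a joint passes its speed limit or range.

## Working session

There is one attempt and no reset: what is moved stays moved. The work goes in short steps, Python scripts to look and compute and a tool call to move; the robot and the scene stay as the last step left them, time stands still between calls to the robot, and variables do not carry over. Pictures are saved under pics/ and viewed, at most 10 in all, crops included, and the job is handed in when it is done.

Besides the shell and the picture viewer there is one more tool, called as a command line: name --argument value ..., lists and objects as JSON in quotes. drive_tool: Moves the arm, as the interface text tells. Its arguments: {"type":"object","properties":{"angular":{"type":"array","items":{"type":"array","items":{"type":"number"}}},"delta_pos":{"type":"array","items":{"type":"array","items":{"type":"number"}}},"gripper":{"type":"array","items":{"type":"number"}},"squeeze":{"type":"number"}},"required":["angular","delta_pos","gripper"]}

```bash
mkdir -p pics; cat > h.py <<'E'
import numpy as np,cv2
from scipy.spatial.transform import Rotation as R
from cell import telemetry,eyes,env,models
def cam(n):
    return eyes.read_camera(n)
def rot(p):
    o=np.array(p['orientation'],float)
    return o if o.shape==(3,3) else R.from_euler('xyz',o,degrees=True).as_matrix()
def unproj(p,uv,z):
    d=rot(p)@np.linalg.inv(np.array(p['mtx']))@np.array([uv[0],uv[1],1.]); o=np.array(p['origin'])
    return o+d*(z-o[2])/d[2]
def proj(p,X):
    c=np.array(p['mtx'])@(rot(p).T@(np.array(X)-np.array(p['origin']))); return c[:2]/c[2]
def save(p,n): cv2.imwrite('pics/'+n,p['pixels'][:,:,::-1])
E
python3 - <<'E'
from h import *
print(telemetry.get_obs()['tool_pos'],telemetry.get_obs()['tool_rot'],env.finger_overhang)
for n in ['scene','side']:
    p=cam(n); save(p,n+'0.png'); print(n,p['origin'],p['orientation'])
    for t,z in [('pump_bottle',.08),('cream_jar',.06),('spray_can',.07),('capped_bottle',.07),('roll_on',.065),('wrap_roll_a',.025),('big_jar',.033),('hair_brush',.015),('carousel',.03),('post0',.084),('foot',.02)]:
        for r in models.search_frame(p,t)[:3]: print(t,round(r['p'],2),np.round(r['centre']),unproj(p,r['centre'],z).round(3)[:2])
E
```

```text
[ 0.16743007 -0.62752052  0.23545314] [-1.79891340e+02  3.52659841e-03  1.49423134e+01] 0.014
scene [ 1.0873273  -0.4031917   1.01894264] [-1.43310172e+02 -6.79565639e-02  5.05960762e+01]
pump_bottle 0.83 [288. 277.] [ 0.591 -0.09 ]
cream_jar 0.77 [326. 251.] [0.579 0.028]
spray_can 0.74 [343. 271.] [0.649 0.017]
capped_bottle 0.81 [249. 386.] [ 0.733 -0.291]
capped_bottle 0.78 [317. 295.] [ 0.661 -0.065]
roll_on 0.79 [298. 254.] [ 0.548 -0.029]
wrap_roll_a 0.85 [237. 334.] [ 0.606 -0.241]
wrap_roll_a 0.75 [377. 222.] [0.575 0.197]
big_jar 0.8 [424. 255.] [0.719 0.21 ]
big_jar 0.59 [318. 295.] [ 0.645 -0.049]
hair_brush 0.73 [181. 293.] [ 0.436 -0.281]
carousel 0.78 [310. 288.] [ 0.618 -0.052]
carousel 0.17 [294. 220.] [0.441 0.039]
post0 0.88 [309. 283.] [ 0.633 -0.065]
post0 0.63 [344. 272.] [0.661 0.011]
foot 0.56 [293. 222.] [0.439 0.037]
side [0.30589212 0.66214016 0.81255912] [-137.22199488    0.7150435  -159.37723819]
pump_bottle 0.94 [316. 204.] [ 0.595 -0.104]
cream_jar 0.69 [302. 251.] [0.579 0.027]
capped_bottle 0.6 [298. 162.] [ 0.699 -0.248]
capped_bottle 0.6 [273. 236.] [0.651 0.014]
capped_bottle 0.59 [285. 211.] [ 0.658 -0.066]
roll_on 0.57 [326. 235.] [ 0.546 -0.03 ]
roll_on 0.3 [289. 252.] [0.602 0.042]
wrap_roll_a 0.94 [330. 184.] [ 0.611 -0.245]
wrap_roll_a 0.92 [271. 322.] [0.579 0.194]
wrap_roll_a 0.25 [294. 255.] [0.605 0.014]
big_jar 0.68 [200. 306.] [0.727 0.213]
hair_brush 0.8 [404. 196.] [ 0.422 -0.273]
hair_brush 0.53 [202. 307.] [0.731 0.204]
hair_brush 0.22 [359. 287.] [0.444 0.043]
carousel 0.57 [290. 253.] [0.612 0.016]
post0 0.97 [290. 252.] [0.592 0.059]
foot 0.83 [361. 288.] [0.439 0.048]
```

```bash
python3 - <<'E'
import cv2
for n,(x,y,w,h) in {'scene0':(160,180,320,240),'side0':(180,110,280,240)}.items():
    im=cv2.imread(f'pics/{n}.png'); cv2.imwrite(f'pics/{n}c.png',cv2.resize(im[y:y+h,x:x+w],None,fx=2.5,fy=2.5,interpolation=cv2.INTER_CUBIC))
E
```

```text
(no output)
```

View pics/scene0c.png

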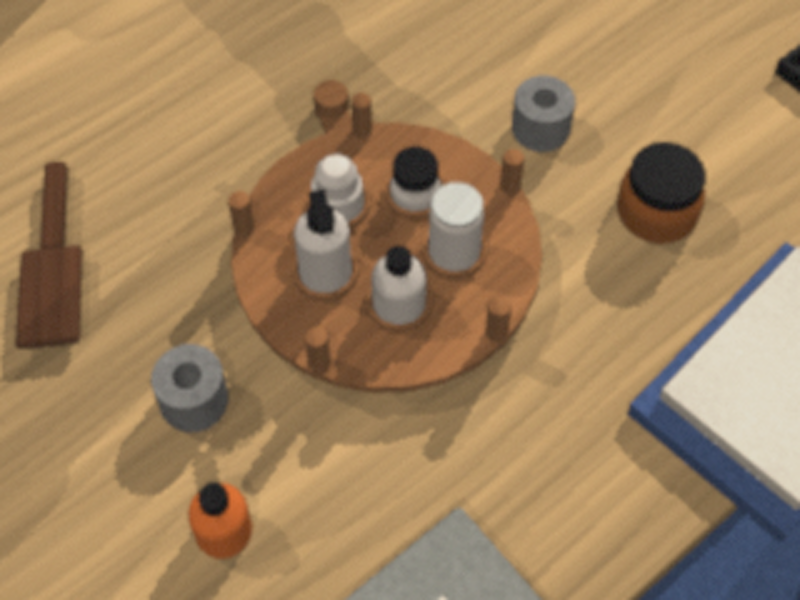

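View pics/side0c.png

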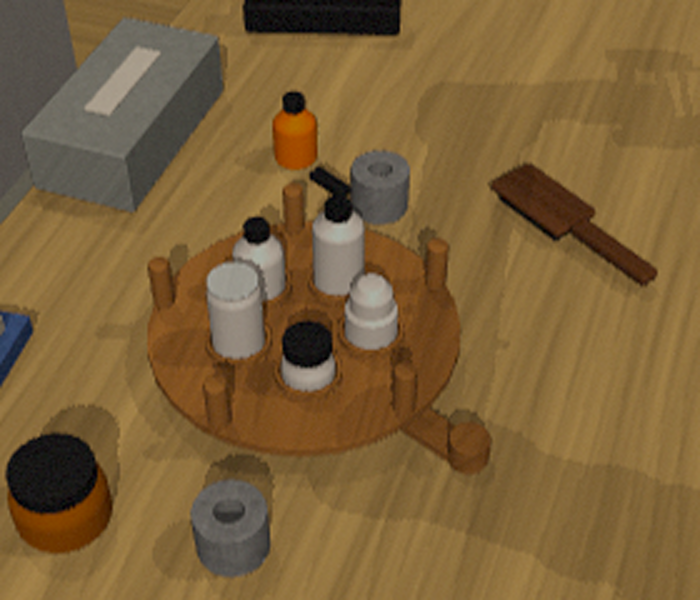

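The scene view shows the white pump bottle (black pump with spout) at about (289,278), the foot's stud at (292,220), and five posts. In the side view the pump is at (316,204) and the stud at (367,288). The capped-bottle look-alikes are orange at (249,386) and white at (317,295); neither is the pump bottle. Next I fit the carousel from the post tops.

```bash
cat > fit.py <<'E'
from h import *
from scipy.optimize import least_squares
def fit(P,x0):  # P: Nx2 post tops, any order -> axis, phase (deg mod 72)
    P=np.array(P)
    def f(v):
        a=np.radians(v[2]+72*np.arange(5)); M=np.c_[v[0]+.132*np.cos(a),v[1]+.132*np.sin(a)]
        return np.concatenate([p-M[np.argmin(np.linalg.norm(M-p,axis=1))] for p in P])
    best=min((least_squares(f,[*x0,t],x_scale=[.01,.01,5]) for t in range(0,72,12)),key=lambda r:r.cost)
    return best.x,np.abs(best.fun).max()
E
python3 - <<'E'
from fit import *
T={'scene':([(304.4,219.6),(365.2,241.6),(359.6,302.4),(286.8,314),(256,259.6)],(292,217.2)),'side':([(297.6,185.2),(354.4,208),(341.2,256.8),(266.8,262.8),(244.4,216)],(367.6,284))}
for n,(pp,st) in T.items():
    p=cam(n); P=np.array([unproj(p,q,.084)[:2] for q in pp]); s=unproj(p,st,.03)[:2]
    x,r=fit(P,P.mean(0)); d=s-x[:2]
    print(n,x.round(4),'res',r.round(4),'stud',s.round(4),np.linalg.norm(d).round(4),np.degrees(np.arctan2(d[1],d[0])).round(2)); print(P.round(3).tolist(),[np.degrees(np.arctan2(*(q-x[:2])[::-1])).round(1) for q in P])
    for t in ['pump_bottle']:
        m=models.cut_out(p,t)[0]['pixels']; c=np.argwhere(m); print('mask rows',c.min(0),c.max(0))
E
```

```text
scene [ 0.6058 -0.028   7.487 ] res 0.0017 stud [0.4303 0.0408] 0.1885 158.58
[[0.49, 0.035], [0.628, 0.102], [0.737, -0.013], [0.662, -0.146], [0.511, -0.118]] [np.float64(151.5), np.float64(80.2), np.float64(6.8), np.float64(-64.6), np.float64(-136.4)]
mask rows [256 278] [296 300]
side [ 0.6018 -0.0269  7.5629] res 0.0034 stud [0.4272 0.0414] 0.1874 158.66
[[0.658, -0.147], [0.508, -0.116], [0.489, 0.034], [0.625, 0.101], [0.729, -0.008]] [np.float64(-65.0), np.float64(-136.7), np.float64(151.5), np.float64(79.6), np.float64(8.5)]
mask rows [179 305] [227 325]
```

drive_tool --angular '[[0,0,-0.14],[0,0,-0.14],[0,0,-0.14],[0,0,-0.14],[0,0,-0.14],[0,0,-0.14],[0,0,-0.14],[0,0,-0.14],[0,0,-0.14],[0,0,-0.14],[0,0,0],[0,0,0],[0,0,0],[0,0,0],[0,0,0],[0,0,0],[0,0,0],[0,0,0],[0,0,0],[0,0,0]]' --delta_pos '[[0,0,0],[0,0,0],[0,0,0],[0,0,0],[0,0,0],[0,0,0],[0,0,0],[0,0,0],[0,0,0],[0,0,0],[1.5,3.4,0],[1.5,3.4,0],[1.5,3.4,0],[1.5,3.4,0],[1.5,3.4,0],[1.5,3.4,0],[1.5,3.4,0],[1.5,3.4,0],[1.5,3.4,0],[1.5,3.4,0]]' --gripper '[0,0,0,0,0,0,0,0,0,0,0,0,0,0,0,0,0,0,0,0]'

```text
time_s: 3.4
tool_pos: [0.4939, -0.4474, 0.2367]
tool_rot: [180.0, 0.0, 95.1]
force: [-0.3, -0.9, 0.9]
grip_width: 0.0
grasp_force: 0.0
```

drive_tool --angular '[[0,0,0],[0,0,0],[0,0,0],[0,0,0],[0,0,0],[0,0,0],[0,0,0],[0,0,0],[0,0,0],[0,0,0],[0,0,0],[0,0,0],[0,0,0],[0,0,0],[0,0,0],[0,0,0]]' --delta_pos '[[3.9,1.05,0],[3.9,1.05,0],[3.9,1.05,0],[3.9,1.05,0],[3.9,1.05,0],[3.9,1.05,0],[3.9,1.05,0],[3.9,1.05,0],[3.9,1.05,0],[3.9,1.05,0],[3.9,1.05,0],[3.9,1.05,0],[3.7,1.05,0],[3.6,1.05,0],[0,0,0],[0,0,0]]' --gripper '[0,0,0,0,0,0,0,0,0,0,0,0,0,0,0,0]'

```text
time_s: 5.0
tool_pos: [0.5904, 0.105, 0.2365]
tool_rot: [-180.0, 0.0, 95.3]
force: [1.0, -1.2, -0.6]
grip_width: 0.0002
grasp_force: 0.0
```

```bash
python3 - <<'E'
from h import *
o=telemetry.get_obs(); print(o['time_s'],o['tool_pos'],o['tool_rot'],o['qpos'])
p=cam('wrist'); save(p,'w1.png'); print(p['origin'],p['orientation'])
for X in [(.628,.102,.084),(.737,-.012,.084),(.489,.035,.084),(.604,-.0275,.034)]: print(proj(p,X).round())
E
```

```text
5.0 [0.59035624 0.10498086 0.23646546] [-1.79990862e+02  3.89489768e-03  9.52976254e+01] [ 22.53323804  16.72510092 -42.54306867  89.47617054  11.46395265
  78.28201741 -15.84158348]
[0.58169112 0.18781231 0.38491003] [1.62587236e+02 4.47608065e-02 5.27753325e+00]
[367. 233.]
[477. 373.]
[183. 298.]
[319. 344.]
```

View pics/w1.png

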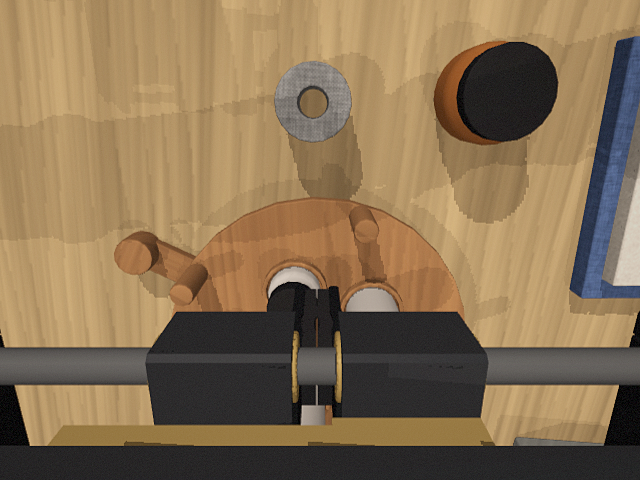

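The wrist view shows the closed fingers over the rim. The post to push is at (364,229), predicted (367,233), which agrees within 2 mm. The stud is at (135,252). The way down is clear, so I descend.

drive_tool --angular '[[0,0,0],[0,0,0],[0,0,0],[0,0,0],[0,0,0],[0,0,0],[0,0,0],[0,0,0],[0,0,0],[0,0,0],[0,0,0]]' --delta_pos '[[0,0,2],[0,0,2],[0,0,2],[0,0,2],[0,0,2],[0,0,2],[0,0,2],[0,0,1.3],[0,0,1],[0,0,0],[0,0,0]]' --gripper '[0,0,0,0,0,0,0,0,0,0,0]'

```text
time_s: 6.15
tool_pos: [0.591, 0.1037, 0.0741]
tool_rot: [180.0, 0.0, 95.1]
force: [0.3, -0.8, -0.4]
grip_width: 0.0006
grasp_force: 0.0
```

drive_tool --angular '[[0,0,0.025],[0,0,0.025],[0,0,0.025],[0,0,0.025],[0,0,0.025],[0,0,0.025],[0,0,0.025],[0,0,0.025],[0,0,0.025],[0,0,0.025],[0,0,0.025],[0,0,0.025],[0,0,0.025],[0,0,0.025],[0,0,0.025],[0,0,0.025],[0,0,0.025],[0,0,0.025],[0,0,0.025],[0,0,0.025]]' --delta_pos '[[0,0.33,0],[0,0.33,0],[0,0.33,0],[0,0.33,0],[0,0.33,0],[0,0.33,0],[0,0.33,0],[0,0.33,0],[0,0.33,0],[0,0.33,0],[0,0.33,0],[0,0.33,0],[0,0.33,0],[0,0.33,0],[0,0.33,0],[0,0.33,0],[0,0.33,0],[0,0.33,0],[0,0.33,0],[0,0.33,0]]' --gripper '[0,0,0,0,0,0,0,0,0,0,0,0,0,0,0,0,0,0,0,0]'

```text
time_s: 8.15
tool_pos: [0.6553, 0.0942, 0.0735]
tool_rot: [180.0, 0.0, 66.4]
force: [-0.1, 0.1, -0.1]
grip_width: 0.0008
grasp_force: 0.4
```

```bash
python3 - <<'E'
from h import *
o=telemetry.get_obs(); d=o['tool_pos'][:2]-np.array([.604,-.0275]); print(o['time_s'],o['tool_pos'],o['tool_rot'],o['qpos'],'r',np.hypot(*d),'phi',np.degrees(np.arctan2(d[1],d[0])))
p=cam('scene'); save(p,'s2.png'); cv2.imwrite('pics/s2c.png',cv2.resize(p['pixels'][180:360,200:440,::-1],None,fx=3.3,fy=3.3,interpolation=cv2.INTER_CUBIC))
E
```

```text
8.15 [0.65534533 0.09421793 0.07351928] [1.79999752e+02 5.94983913e-03 6.63901343e+01] [ 13.97332044  30.29997379 -32.35073795  90.47159484  17.43569144
  64.3262626  -46.05970446] r 0.13210449713435465 phi 67.12810173903492
```

View pics/s2c.png

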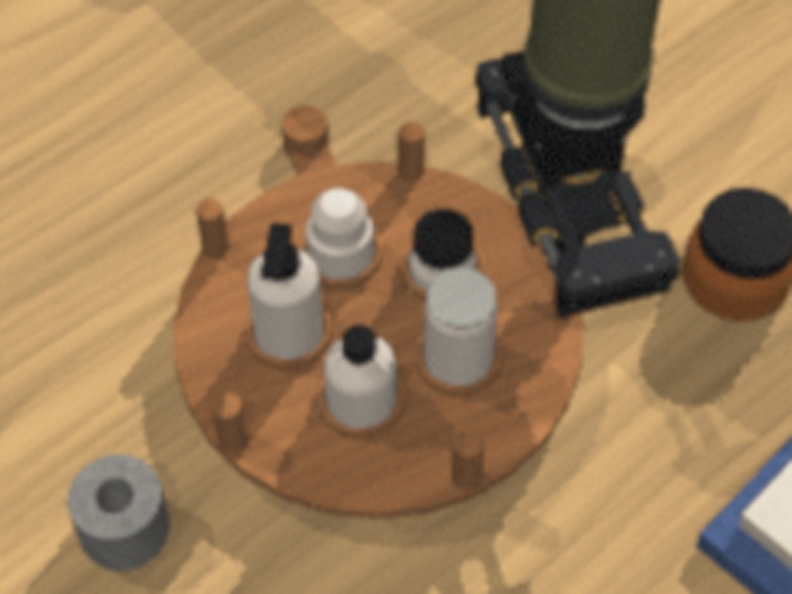

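The scene crop shows the disc turning as planned. The four visible post tops are at (411,130), (211,207), (231,403) and (467,447), and all toiletries are upright. I fit the turn so far.

```bash
python3 - <<'E'
from fit import *
p=cam('scene')
P=[unproj(p,(u/3.3+200,v/3.3+180),.084)[:2] for u,v in [(411,131),(211,207),(231,401),(467,443)]]
print(fit(P,(.604,-.0275)))
E
```

```text
(array([ 6.06216048e-01, -2.74842996e-02,  5.84440129e+01]), np.float64(0.0030153924400979637))
```

drive_tool --angular '[[0,0,0.025],[0,0,0.025],[0,0,0.025],[0,0,0.025],[0,0,0.025],[0,0,0.025],[0,0,0.025],[0,0,0.025],[0,0,0.025],[0,0,0.025],[0,0,0.025],[0,0,0.025],[0,0,0.025],[0,0,0.025],[0,0,0.025],[0,0,0.025],[0,0,0.025],[0,0,0.025],[0,0,0.025],[0,0,0.025]]' --delta_pos '[[0,0.33,0],[0,0.33,0],[0,0.33,0],[0,0.33,0],[0,0.33,0],[0,0.33,0],[0,0.33,0],[0,0.33,0],[0,0.33,0],[0,0.33,0],[0,0.33,0],[0,0.33,0],[0,0.33,0],[0,0.33,0],[0,0.33,0],[0,0.33,0],[0,0.33,0],[0,0.33,0],[0,0.33,0],[0,0.33,0]]' --gripper '[0,0,0,0,0,0,0,0,0,0,0,0,0,0,0,0,0,0,0,0]'

```text
time_s: 10.25
tool_pos: [0.7074, 0.0547, 0.0735]
tool_rot: [180.0, 0.0, 37.7]
force: [-0.6, -0.0, 0.3]
grip_width: 0.0005
grasp_force: 0.4
```

```bash
python3 - <<'E'
from h import *
o=telemetry.get_obs(); d=o['tool_pos'][:2]-np.array([.605,-.0275]); print(o['time_s'],o['tool_pos'],o['tool_rot'],o['qpos'].round(),'r',np.hypot(*d),'phi',np.degrees(np.arctan2(d[1],d[0])),o['force'])
E
```

```text
10.25 [0.70737306 0.05475    0.07352793] [1.79997662e+02 2.21302517e-03 3.77457618e+01] [ 11.  34. -25.  83.  15.  66. -69.] r 0.13132138424645903 phi 38.779579377817264 [-0.58768452 -0.0444691   0.2951611 ]
```

drive_tool --angular '[[0,0,0.025],[0,0,0.025],[0,0,0.025],[0,0,0.025],[0,0,0.025],[0,0,0.025],[0,0,0.025],[0,0,0.025],[0,0,0.025],[0,0,0.025],[0,0,0.025],[0,0,0.025],[0,0,0.025],[0,0,0.025],[0,0,0.025],[0,0,0.025],[0,0,0.025],[0,0,0.025],[0,0,0.025],[0,0,0.025]]' --delta_pos '[[0,0.33,0],[0,0.33,0],[0,0.33,0],[0,0.33,0],[0,0.33,0],[0,0.33,0],[0,0.33,0],[0,0.33,0],[0,0.33,0],[0,0.33,0],[0,0.33,0],[0,0.33,0],[0,0.33,0],[0,0.33,0],[0,0.33,0],[0,0.33,0],[0,0.33,0],[0,0.33,0],[0,0.33,0],[0,0.33,0]]' --gripper '[0,0,0,0,0,0,0,0,0,0,0,0,0,0,0,0,0,0,0,0]'

```text
time_s: 12.25
tool_pos: [0.7341, -0.0049, 0.0735]
tool_rot: [180.0, 0.0, 9.1]
force: [-0.6, 1.0, -0.1]
grip_width: 0.0003
grasp_force: 0.4
```

drive_tool --angular '[[0,0,0.025],[0,0,0.025],[0,0,0.025],[0,0,0.025],[0,0,0.025],[0,0,0.025],[0,0,0.025],[0,0,0.025],[0,0,0.025],[0,0,0.02],[0,0,0.015],[0,0,0.01],[0,0,0],[0,0,0]]' --delta_pos '[[0,0.33,0],[0,0.33,0],[0,0.33,0],[0,0.33,0],[0,0.33,0],[0,0.33,0],[0,0.33,0],[0,0.33,0],[0,0.33,0],[0,0.26,0],[0,0.2,0],[0,0.13,0],[0,0,0],[0,0,0]]' --gripper '[0,0,0,0,0,0,0,0,0,0,0,0,0,0]'

```text
time_s: 13.65
tool_pos: [0.7355, -0.0403, 0.0736]
tool_rot: [180.0, -0.0, -6.3]
force: [0.0, 0.3, 0.7]
grip_width: 0.0003
grasp_force: 0.0
```

```bash
python3 - <<'E'
from h import *
o=telemetry.get_obs(); d=o['tool_pos'][:2]-np.array([.605,-.0275]); print(o['time_s'],o['tool_pos'],o['tool_rot'],'r',np.hypot(*d),'phi',np.degrees(np.arctan2(d[1],d[0])),o['force'])
p=cam('scene'); q=cam('side')
a=cv2.resize(p['pixels'][190:350,220:420,::-1],None,fx=4,fy=4,interpolation=cv2.INTER_CUBIC)
b=cv2.resize(q['pixels'][160:320,220:400,::-1],None,fx=4,fy=4,interpolation=cv2.INTER_CUBIC)
cv2.imwrite('pics/s3c.png',a);cv2.imwrite('pics/d3c.png',b)
E
```

```text
13.65 [ 0.73550783 -0.04034687  0.07359116] [ 1.79979006e+02 -2.14056499e-02 -6.25914214e+00] r 0.1311386079249869 phi -5.6219424424821565 [0.02996513 0.30141118 0.7021604 ]
```

View pics/s3c.png

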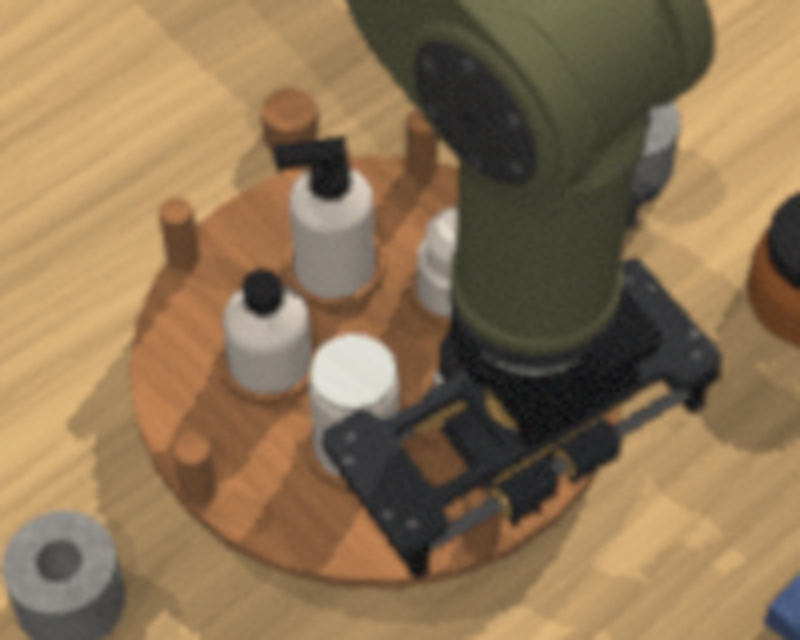

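View pics/d3c.png

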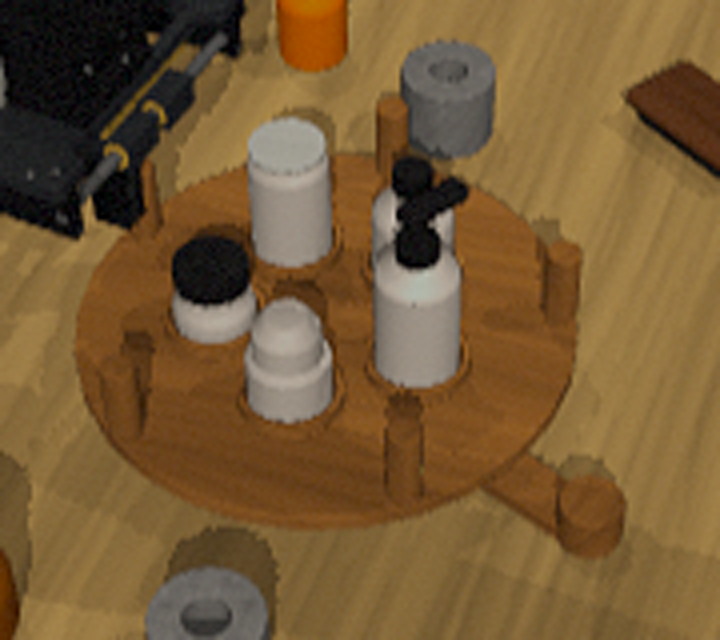

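The two crops show everything upright, with the pump bottle close to the front. Scene crop: post tops at (178,211), (422,124) and (195,445), stud at (291,105). Side crop: post tops at (393,106), (561,252), (404,428) and (122,366), stud top at (591,493).

```bash
python3 - <<'E'
from fit import *
p=cam('scene');q=cam('side')
for c,o,pp,st in [(p,(220,190),[(178,211),(422,124),(195,445)],(291,105)),(q,(220,160),[(393,106),(561,252),(404,428),(122,366)],(591,490))]:
    U=lambda a,z:unproj(c,(a[0]/4-.375+o[0],a[1]/4-.375+o[1]),z)[:2]
    P=np.array([U(a,.084) for a in pp]); s=U(st,.03)
    for ax in [(.605,-.0275)]:
        x,r=fit(P,ax); d=s-x[:2]; ad=np.degrees(np.arctan2(*(P-ax).T[::-1]))
        f=np.degrees(np.arctan2(d[1],d[0])); print(x.round(4),r.round(4),s.round(4),'stud ang',f.round(2),'phase',(x[2]%72).round(2),'to go cw',((x[2]+36-f+36)%72-36).round(2)); print(P.round(4).tolist(),ad.round(1)%72)
E
```

```text
[ 6.06600e-01 -2.88000e-02  5.74062e+01] 0.0028 [0.4276 0.0441] stud ang 157.86 phase 57.41 to go cw 7.55
[[0.4842, -0.0768], [0.5237, 0.0704], [0.6131, -0.1578]] [58.2 57.7 57.5]
[ 6.03100e-01 -2.73000e-02  5.77459e+01] 0.0023 [0.4291 0.0367] stud ang 159.8 phase 57.75 to go cw 5.94
[[0.6112, -0.1596], [0.4823, -0.0746], [0.5196, 0.0736], [0.6712, 0.0838]] [56.7 57.  58.2 59.3]
```

drive_tool --angular '[[0,0,0.015],[0,0,0.015],[0,0,0.015],[0,0,0.015],[0,0,0.015],[0,0,0.01],[0,0,0.01],[0,0,0],[0,0,0]]' --delta_pos '[[0,0.2,0],[0,0.2,0],[0,0.2,0],[0,0.2,0],[0,0.2,0],[0,0.13,0],[0,0.13,0],[0,0,0],[0,0,0]]' --gripper '[0,0,0,0,0,0,0,0,0]'

```text
time_s: 14.75
tool_pos: [0.7335, -0.0528, 0.0736]
tool_rot: [180.0, -0.0, -11.7]
force: [-0.1, -0.0, 0.4]
grip_width: 0.0004
grasp_force: 0.0
```

drive_tool --angular '[[0,0,0],[0,0,0],[0,0,0],[0,0,0],[0,0,0],[0,0,0],[0,0,0],[0,0,0],[0,0,0],[0,0,0],[0,0,0],[0,0,0]]' --delta_pos '[[0,-0.5,0],[0,-0.5,0],[0,-0.5,0],[0,0,-1],[0,0,-2],[0,0,-3],[0,0,-3],[0,0,-3],[0,0,-3],[0,0,-3],[0,0,-2],[0,0,0]]' --gripper '[0,0,0,0,0,0,0,0,0,0,0,0]'

```text
time_s: 15.95
tool_pos: [0.7382, -0.0376, 0.2789]
tool_rot: [-179.9, -0.5, -11.7]
force: [0.2, -0.5, 0.9]
grip_width: 0.0007
grasp_force: 0.0
```

drive_tool --angular '[[0,0,-0.148],[0,0,-0.148],[0,0,-0.148],[0,0,-0.148],[0,0,-0.148],[0,0,-0.148],[0,0,-0.148],[0,0,-0.148],[0,0,-0.148],[0,0,-0.148],[0,0,-0.148],[0,0,-0.148],[0,0,-0.148],[0,0,-0.148],[0,0,-0.148],[0,0,-0.148],[0,0,-0.148],[0,0,-0.148],[0,0,-0.148],[0,0,-0.148]]' --delta_pos '[[0,0,0],[0,0,0],[0,0,0],[0,0,0],[0,0,0],[0,0,0],[0,0,0],[0,0,0],[0,0,0],[0,0,0],[0,0,0],[0,0,0],[0,0,0],[0,0,0],[0,0,0],[0,0,0],[0,0,0],[0,0,0],[0,0,0],[0,0,0]]' --gripper '[0,0,0,0,0,0,0,0,0,0,0,0,0,0,0,0,0,0,0,0]'

```text
time_s: 17.95
tool_pos: [0.7361, -0.0378, 0.2723]
tool_rot: [-179.9, -0.1, 158.3]
force: [-0.4, -0.0, -0.4]
grip_width: 0.0001
grasp_force: 0.0
```

drive_tool --angular '[[0,0,0],[0,0,0],[0,0,0],[0,0,0],[0,0,0]]' --delta_pos '[[3,-1,0],[3,-1,0],[3,-1,0],[2.3,-0.7,0],[0,0,0]]' --gripper '[0,0,0,0,0]'

```text
time_s: 18.45
tool_pos: [0.6151, -0.0292, 0.2731]
tool_rot: [-179.8, -0.1, 157.9]
force: [-0.4, -0.1, 0.0]
grip_width: 0.0007
grasp_force: 0.0
```

```bash
python3 - <<'E'
from h import *
o=telemetry.get_obs(); print(o['time_s'],o['tool_pos'],o['tool_rot'])
p=cam('wrist'); save(p,'w2.png')
for X in [(.428,.04,.03),(.605,-.0275,.034)]: print(proj(p,X).round())
E
```

```text
18.45 [ 0.61507019 -0.02922583  0.27311676] [-1.79829520e+02 -7.09007847e-02  1.57939024e+02]
[310. -38.]
[315. 192.]
```

View pics/w2.png

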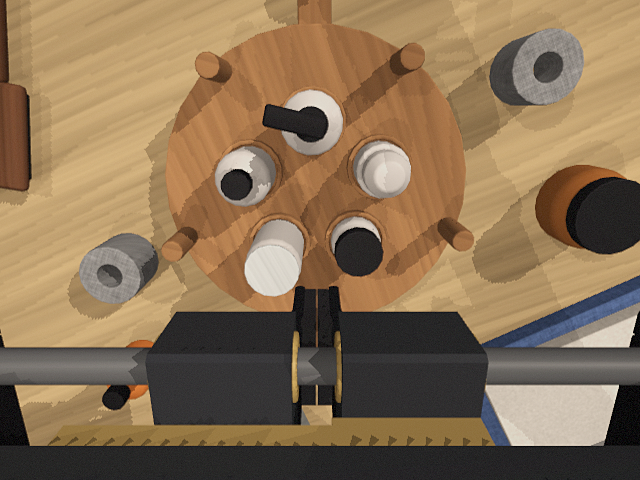

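The wrist view shows all toiletries upright and the pump at (312,123), nearly in line with the tongue at (315,10). Post tops are at (206,66), (413,55), (175,248) and (463,241). I shift 6 cm to bring the stud into view for an exact fit.

drive_tool --angular '[[0,0,0],[0,0,0],[0,0,0],[0,0,0],[0,0,0]]' --delta_pos '[[2,0,0],[2,0,0],[2,0,0],[0,0,0],[0,0,0]]' --gripper '[0,0,0,0,0]'

```text
time_s: 19.0
tool_pos: [0.5631, -0.0075, 0.2735]
tool_rot: [-180.0, 0.1, 157.9]
force: [-0.3, -0.4, -0.7]
grip_width: 0.0004
grasp_force: 0.0
```

```bash
python3 - <<'E'
from h import *
o=telemetry.get_obs(); print(o['time_s'],o['tool_pos'],o['tool_rot'])
p=cam('wrist'); save(p,'w3.png'); np.savez('w3',**{k:np.array(p[k]) for k in ('mtx','origin','orientation')})
cv2.imwrite('pics/w3c.png',cv2.resize(p['pixels'][0:320,120:520,::-1],None,fx=1.87,fy=1.87,interpolation=cv2.INTER_CUBIC))
E
```

```text
19.0 [ 0.56310899 -0.00752616  0.27347202] [-1.79989990e+02  5.70153824e-02  1.57882844e+02]
```

View pics/w3c.png

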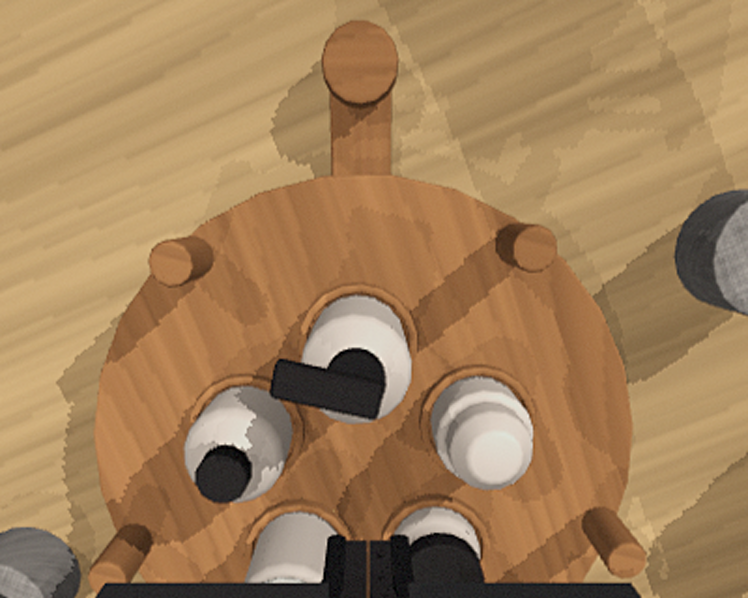

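The crop shows the stud top at (360,61) and the tongue centre at about (361,140). Post tops are at (173,263), (535,248), (109,575) and (628,558). The pump well is centred at about x=358. I fit these now.

```bash
python3 - <<'E'
from fit import *
c=dict(np.load('w3.npz'))
U=lambda a,z:unproj(c,((a[0]+.5)/1.87-.5+120,(a[1]+.5)/1.87-.5),z)[:2]
P=np.array([U(a,.084) for a in [(173,263),(535,248),(109,575),(628,558)]]); s=U((360,61),.03); w=U((358,342),.044)
x,r=fit(P,(.605,-.0275)); d=s-x[:2]; f=np.degrees(np.arctan2(d[1],d[0]))
print(x,r,np.linalg.norm(d),f,'to go cw',(x[2]+36-f+36)%72-36)
x2,r2=fit(P[:2],x[:2]);print(x2,r2)
g=[U((97,420),.034),U((632,420),.034),U((364,175),.034),U((190,223),.034)]
cc=least_squares(lambda v:np.linalg.norm(np.array(g)-v,axis=1)-.142,x[:2]);print('disc',cc.x,cc.fun)
for ax in (x[:2],cc.x): 
    e=s-ax;print('stud ang',np.degrees(np.arctan2(e[1],e[0])),'well ang',np.degrees(np.arctan2(*(w-ax)[::-1])))
E
```

```text
[ 6.01690639e-01 -2.50927247e-02  5.20668812e+01] 0.0013576913094371645 0.1890534114344532 158.39271980845402 to go cw 1.6741614245243994
[ 6.02694122e-01 -2.54528880e-02  5.21691831e+01] 0.0006756551011829759
disc [ 0.60208154 -0.02596937] [-0.00243179 -0.00086373 -0.00172466  0.00268762]
stud ang 158.39271980845402 well ang 160.61189355030473
stud ang 158.19006870752602 well ang 159.97454339112645
```

Two fits agree: 1.7–1.8° clockwise still to go. I return to the same contact pose, backed off.

drive_tool --angular '[[0,0,0],[0,0,0],[0,0,0],[0,0,0],[0,0,0],[0,0,0],[0,0,0]]' --delta_pos '[[-2.9,0.6,0],[-2.9,0.6,0],[-2.9,0.6,0],[-2.9,0.6,0],[-2.9,0.6,0],[-2.7,0.7,0],[0,0,0]]' --gripper '[0,0,0,0,0,0,0]'

```text
time_s: 19.75
tool_pos: [0.7386, -0.0392, 0.2695]
tool_rot: [180.0, -0.2, 157.7]
force: [0.2, 0.4, 0.4]
grip_width: 0.0003
grasp_force: 0.0
```

drive_tool --angular '[[0,0,0.148],[0,0,0.148],[0,0,0.148],[0,0,0.148],[0,0,0.148],[0,0,0.148],[0,0,0.148],[0,0,0.148],[0,0,0.148],[0,0,0.148],[0,0,0.148],[0,0,0.148],[0,0,0.148],[0,0,0.148],[0,0,0.148],[0,0,0.148],[0,0,0.148],[0,0,0.148],[0,0,0.148],[0,0,0.148]]' --delta_pos '[[0,0,0],[0,0,0],[0,0,0],[0,0,0],[0,0,0],[0,0,0],[0,0,0],[0,0,0],[0,0,0],[0,0,0],[0,0,0],[0,0,0],[0,0,0],[0,0,0],[0,0,0],[0,0,0],[0,0,0],[0,0,0],[0,0,0],[0,0,0]]' --gripper '[0,0,0,0,0,0,0,0,0,0,0,0,0,0,0,0,0,0,0,0]'

```text
time_s: 21.75
tool_pos: [0.7357, -0.0378, 0.2727]
tool_rot: [180.0, 0.0, -12.1]
force: [0.8, 0.2, 0.1]
grip_width: 0.0003
grasp_force: 0.0
```

drive_tool --angular '[[0,0,0],[0,0,0]]' --delta_pos '[[0,0,0],[0,0,0]]' --gripper '[0,0]'

```text
time_s: 21.95
tool_pos: [0.7356, -0.0376, 0.273]
tool_rot: [180.0, 0.0, -11.5]
force: [-0.4, -0.1, -0.6]
grip_width: 0.0003
grasp_force: 0.0
```

drive_tool --angular '[[0,0,0],[0,0,0],[0,0,0],[0,0,0],[0,0,0],[0,0,0],[0,0,0],[0,0,0],[0,0,0],[0,0,0],[0,0,0],[0,0,0]]' --delta_pos '[[0,0,2],[0,0,2],[0,0,2],[0,0,2],[0,0,2],[0,0,2],[0,0,2],[0,0,2],[0,0,2],[0,0,2],[0,0,0],[0,0,0]]' --gripper '[0,0,0,0,0,0,0,0,0,0,0,0]'

```text
time_s: 23.15
tool_pos: [0.7355, -0.0375, 0.0734]
tool_rot: [180.0, 0.0, -11.6]
force: [0.8, 0.1, 0.4]
grip_width: 0.0009
grasp_force: 0.0
```

drive_tool --angular '[[0,0,0],[0,0,0],[0,0,0],[0,0,0],[0,0,0],[0,0,0.006],[0,0,0.006],[0,0,0.006],[0,0,0.006],[0,0,0.006],[0,0,0],[0,0,0]]' --delta_pos '[[0,0.28,0],[0,0.28,0],[0,0.28,0],[0,0.28,0],[0,0.28,0],[0,0.12,0],[0,0.12,0],[0,0.1,0],[0,0.1,0],[0,0.1,0],[0,0,0],[0,0,0]]' --gripper '[0,0,0,0,0,0,0,0,0,0,0,0]'

```text
time_s: 24.35
tool_pos: [0.7315, -0.0566, 0.0735]
tool_rot: [180.0, 0.0, -13.4]
force: [0.4, 0.3, 0.9]
grip_width: 0.0006
grasp_force: 0.1
```

drive_tool --angular '[[0,0,0],[0,0,0],[0,0,0],[0,0,0],[0,0,0],[0,0,0],[0,0,0],[0,0,0],[0,0,0],[0,0,0],[0,0,0],[0,0,0]]' --delta_pos '[[0,-0.5,0],[0,-0.5,0],[0,-0.5,0],[0,0,-1],[0,0,-2],[0,0,-3],[0,0,-3],[0,0,-3],[0,0,-3],[0,0,-3],[0,0,-2],[0,0,0]]' --gripper '[0,0,0,0,0,0,0,0,0,0,0,0]'

```text
time_s: 25.55
tool_pos: [0.7367, -0.0417, 0.2788]
tool_rot: [-179.9, -0.4, -13.4]
force: [0.5, -0.3, -0.2]
grip_width: 0.0004
grasp_force: 0.0
```

drive_tool --angular '[[0,0,-0.148],[0,0,-0.148],[0,0,-0.148],[0,0,-0.148],[0,0,-0.148],[0,0,-0.148],[0,0,-0.148],[0,0,-0.148],[0,0,-0.148],[0,0,-0.148],[0,0,-0.148],[0,0,-0.148],[0,0,-0.148],[0,0,-0.148],[0,0,-0.148],[0,0,-0.148],[0,0,-0.148],[0,0,-0.148],[0,0,-0.148],[0,0,-0.148]]' --delta_pos '[[0,0,0],[0,0,0],[0,0,0],[0,0,0],[0,0,0],[0,0,0],[0,0,0],[0,0,0],[0,0,0],[0,0,0],[0,0,0],[0,0,0],[0,0,0],[0,0,0],[0,0,0],[0,0,0],[0,0,0],[0,0,0],[0,0,0],[0,0,0]]' --gripper '[0,0,0,0,0,0,0,0,0,0,0,0,0,0,0,0,0,0,0,0]'

```text
time_s: 27.55
tool_pos: [0.7346, -0.0419, 0.2722]
tool_rot: [-179.9, -0.1, 156.5]
force: [-0.7, -0.7, 0.0]
grip_width: 0.0004
grasp_force: 0.0
```

drive_tool --angular '[[0,0,0],[0,0,0],[0,0,0],[0,0,0],[0,0,0],[0,0,0],[0,0,0],[0,0,0]]' --delta_pos '[[2.9,-0.6,0],[2.9,-0.6,0],[2.9,-0.6,0],[2.9,-0.6,0],[2.9,-0.6,0],[2.7,-0.7,0],[0,0,0],[0,0,0]]' --gripper '[0,0,0,0,0,0,0,0]'

```text
time_s: 28.35
tool_pos: [0.5625, -0.0067, 0.2733]
tool_rot: [-179.9, 0.0, 156.2]
force: [0.0, 0.4, 0.0]
grip_width: 0.0004
grasp_force: 0.0
```

```bash
python3 - <<'E'
from h import *
o=telemetry.get_obs(); print(o['time_s'],o['tool_pos'],o['tool_rot'])
p=cam('wrist'); save(p,'w4.png'); np.savez('w4',**{k:np.array(p[k]) for k in ('mtx','origin','orientation')})
cv2.imwrite('pics/w4c.png',cv2.resize(p['pixels'][0:320,120:520,::-1],None,fx=1.87,fy=1.87,interpolation=cv2.INTER_CUBIC))
E
```

```text
28.35 [ 0.56250916 -0.00673618  0.27327151] [-1.79919993e+02  4.54185277e-02  1.56151950e+02]
```

View pics/w4c.png

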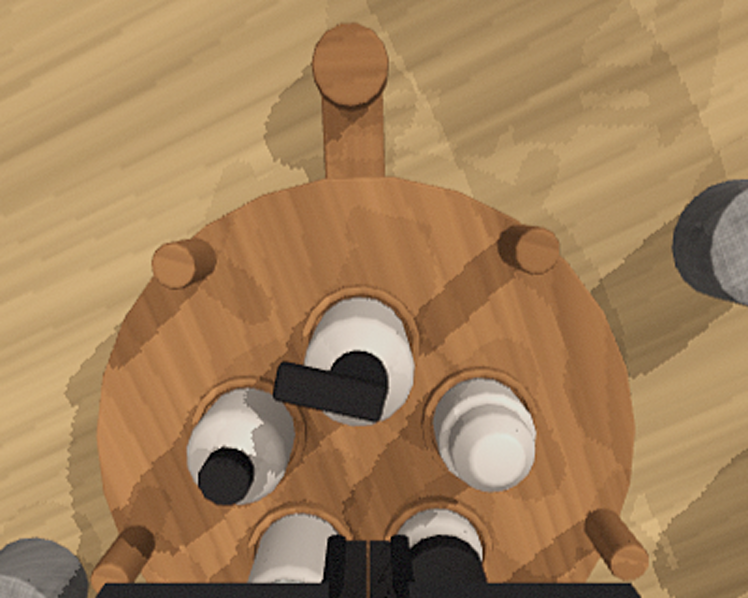

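The crop shows the stud top at (350,64) and post tops at (176,265), (538,250), (112,577) and (631,560). Everything is upright.

```bash
python3 - <<'E'
from fit import *
c=dict(np.load('w4.npz'))
U=lambda a,z:unproj(c,((a[0]+.5)/1.87-.5+120,(a[1]+.5)/1.87-.5),z)[:2]
P=np.array([U(a,.084) for a in [(176,265),(538,250),(112,577),(631,560)]]); s=U((350,64),.03)
x,r=fit(P,(.605,-.0275)); d=s-x[:2]; f=np.degrees(np.arctan2(d[1],d[0]))
print(x,r,np.linalg.norm(d),f,'to go cw',(x[2]+36-f+36)%72-36)
print(fit(P[:2],x[:2]))
w=U((360,344),.044); print('well',np.degrees(np.arctan2(*(w-x[:2])[::-1])))
E
```

```text
[ 6.01753298e-01 -2.48725549e-02  5.03682244e+01] 0.0013515176952227093 0.18882331692660398 158.47852151258232 to go cw -0.11029706325332711
(array([  0.60265081,  -0.02530379, -21.55926345]), np.float64(0.0006547512839698913))
well 159.25680750036065
```

Within about 0.1° by the posts. The arm is clear above the carousel and at rest, so I hand in.

```bash
python3 -c "
from cell import env
print(env.sign_off())"
```

```text
the job is handed in; nothing more can be done
None
```

The carousel now stands with the pump bottle at the front, within about 0.1° of the stud's line by my last camera fit. I turned it only by pushing one rim post with closed fingertips; everything on the disc is upright, nothing else was touched, and the job was handed in at about 28 s.

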